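# Shake-check of emptied canisters

### The job

The three identical canisters leaning in the sloping rack should be empty, but one still has a metal slug inside. One at a time, lift a canister well clear into the air above the rack, shake it to and fro there a few times to feel for weight or rattle, and put it away before taking the next: the two empty ones standing upright in the shallow tray, the one with the slug standing upright on the wooden block. Do not drop a canister and do not disturb the other things on the table.

Things in the scene. Friction and masses are not known exactly. Their poses are not given: they have to be found in the camera images.
- can_a_center (a point): centre (half-way up) of a closed round canister, one of three alike: bare aluminium, 36 mm diameter, 85 mm high, with a fixed grey cap (top 9 mm, 33 mm across). z runs along it towards the cap. It starts in the rack leaning 30 degrees from vertical, cap towards the robot. Grip by the sides 40 to 75 mm from its foot.
- can_b_center (a point): centre (half-way up) of a closed round canister, one of three alike: bare aluminium, 36 mm diameter, 85 mm high, with a fixed grey cap (top 9 mm, 33 mm across). z runs along it towards the cap. It starts in the rack leaning 30 degrees from vertical, cap towards the robot. Grip by the sides 40 to 75 mm from its foot.
- can_c_center (a point): centre (half-way up) of a closed round canister, one of three alike: bare aluminium, 36 mm diameter, 85 mm high, with a fixed grey cap (top 9 mm, 33 mm across). z runs along it towards the cap. It starts in the rack leaning 30 degrees from vertical, cap towards the robot. Grip by the sides 40 to 75 mm from its foot.
- can_a: the canister of point can_a_center; origin at the centre of its underside, z towards the cap. Empty it weighs 70 to 105 g; with the loose metal slug inside, 200 g more. Which one holds the slug differs from run to run and cannot be seen.
- can_b: the canister of point can_b_center; origin at the centre of its underside, z towards the cap. Empty it weighs 70 to 105 g; with the loose metal slug inside, 200 g more. Which one holds the slug differs from run to run and cannot be seen.
- can_c: the canister of point can_c_center; origin at the centre of its underside, z towards the cap. Empty it weighs 70 to 105 g; with the loose metal slug inside, 200 g more. Which one holds the slug differs from run to run and cannot be seen.
- rack: fixed sheet-metal rack, base 100 x 236 mm, 65 mm high; origin under its centre, x away from the robot, y along its three places, 75 mm apart. The canisters stand on a sloping ledge, leaning 30 degrees towards -x on a rest under their lower 45 mm, between low fins (lower 30 mm); above that the sides are free. Draw each out along its own axis.
- tray: fixed shallow open grey tray for the empty canisters, 165 mm (its x) by 95 mm (its y), 14 mm high, walls 4 mm, floor 4 to 5 mm; origin at the centre of its underside on the table. Room for two standing canisters one behind the other along x (e.g. 40 mm either side of the middle).
- block: fixed plain wooden block, 90 mm (its x) by 66 mm (its y), 42 mm high; origin at the centre of its underside on the table. Behind the rack, tray and block, some 60 to 120 mm beyond their middles, stands the long front of a fixed water bath, about 0.28 m high: keep the gripper and wrist clear of it
- block_top (a point): centre of the flat top of the wooden block, 42 mm above the table; axes as the block
- weight_200: brass knobbed weight, 28 mm across, 46 mm high, standing close behind the rack; leave alone; origin under its centre
- battery_9v: small rectangular battery standing on end, 18 x 26 x 48 mm, close behind the rack; leave alone; origin under its centre
- hex_key: bent hexagon key, 28 x 75 x 6 mm, lying close in front of the rack; leave alone; origin under its centre
- loupe: black eyepiece magnifier, 33 mm across, 31 mm high, close behind the wooden block, fixed; leave alone; origin under its centre
- switch_1: black rocker switch, 34 x 31 x 25 mm, close in front of the wooden block, fixed; leave alone; origin under its centre

How it is judged:
By the outcome, as a careful person would: the job done as asked, in the order asked, and still so for the second after the job is handed in, with the robot touching nothing.
It also fails if it takes over 72 s, if anything falls off the work surface, if the arm or the gripper's body presses on something with over 40 N, if the wrist force passes 120 N, or if a joint passes its speed limit or range.

### The arm

A 6-joint arm with a two-finger parallel gripper is mounted at the origin on a cart in front of the work surface, level with it; the furniture and walls round the work are solid. World frame = base frame: x ahead of the robot, y to its left, z up, the work surface at z = 0. Lengths are in m, angles in rad, forces in N, time in s.
With the tool pointing down it reaches from about 0.325 to 0.9 m from the base axis. Payload 6.1 kg.
Tool frame: the origin (TCP) lies at the very end of the fingers, on their centre line; the grasp point (between the pads) lies 19 mm behind it; z points along the fingers, y is the direction in which the jaws open and shut (so a half turn about z gives the same grasp; the last joint's range is limited). The gripper opens to 87 mm and grips with 3 to 60 N. Pads are 19 mm wide; open, the fingers measure 117 mm over their backs; the gripper's body (75 mm by 190 mm) begins 51 mm behind the grasp point.
Start: joints at [1.09, 0.22, 1.526, -0, 1.395, -0.126], TCP at [0.217, 0.586, 0.223] pointing down, gripper open.
Joint ranges: [-2.98, 2.98], [-0.91, 2.08], [0.09, 2.57], [-1.24, 4.39], [0.2, 2.65], [-2.68, 2.68]. Speed limits (rad/s): [2.57, 2.57, 3.01, 3.14, 3.14, 3.14].

### API

Orientations are given as a unit quaternion [w, x, y, z].
In Python, from rig import status, optics, finish_job gives the robot as it stands.
- The arm moves only by the shell command python3 -m creep 'ROWS' [FORCE]. ROWS is JSON, one flat list of numbers, 7 for each row, row after row: the turn, a rotation vector about the world's x, y, z in degrees, then the shift along the world's x, y, z in cm, then the opening, from 0 (shut) to 1 (fully open). In form: [wx, wy, wz, dx, dy, dz, gripper, wx, wy, wz, dx, dy, dz, gripper, ...]. A call has 1 to 5 rows; each row is the pose to reach, as a shift and turn from the pose commanded when the call began; what a row does not reach only later rows make up. A row lasts 1/8 s, in which the tool goes at most 62.5 mm and 10.7 degrees, less where a joint would pass 70% of its speed; a pose out of reach is approached as far as the arm can. A call with a gripper value outside its range is refused whole. The fingers move at their own pace and stop on an object; FORCE is the grip in N (left out, the last holds). Time passes only in rows, so rows that repeat a pose let the fingers close. It gives the time, the measured TCP pose, the force and the opening at its end, in the units of the state.
- status.observe(): the state, without advancing time (a new reading comes with each control period).
- optics.read_camera(name): name is "side" or "top"; returns the picture (480x640x3 uint8, red, green, blue); there is no depth.
- optics.calibration(name): a dict with "fx", "fy", "cx", "cy" (pixels), "R" (3x3) and "t" (3): a world point X has camera coordinates R X + t. Camera axes: x right, y down, z forward; pixel columns grow to the right and rows downward; lengths in m; the calibration is good to about 2 mm. A picture is of the moment at which its call begins. calibration takes no time and is no camera call.
- finish_job(): hands the job in, once; it reports no verdict.
Trained networks look in the newest picture that a camera, given by its name, has taken for a name from the list of things; names that differ only in an ending like _2 or _b are one class to them, and where a whole thing is asked for, a point or a joint stands for the part that bears it (a point fixed in the world has none). Each returns a list of dicts, best first, with "p" (0 to 1); they miss things now and then, are a little off and sometimes report something else, mostly with a low value. They report only what shows in the picture. A call takes as long as a camera call.
- optics.spot_in(query, camera): "rect" ([centre column, centre row, width, height] in pixels, round what is visible of it).
- optics.tip_of(query, camera): "point" ([column, row] in pixels: a listed point, or the origin of a listed thing).
The state is a dict: "time_s": time; "q": joint angles; "dq": joint speeds; "tau": joint torques, N m; "eef_pos": TCP position; "tool_rot": TCP orientation; "contact_force": force on the tool from outside, world axes, zero at the start; "torque": the same for the moment, N m; "finger_gap": finger opening in m.
Only numpy, scipy, OpenCV 4.12 (cv2) and the standard library are available. Lean on these libraries where they do the work, as an engineer would, in place of code of your own. Each camera call takes 0.05 s, during which the arm holds its last target.

## Working session

There is one attempt and no reset: what is moved stays moved. The work goes in short steps, Python scripts to look and compute and a shell command to move; the robot and the scene stay as the last step left them, time stands still between calls to the robot, and variables do not carry over. Pictures are saved under pics/ and viewed, and the job is handed in when it is done.

```bash
ls; mkdir -p pics; python3 - <<'E'
from rig import status, optics
import cv2
print(status.observe())
for n in ("side","top"):
    im=optics.read_camera(n); cv2.imwrite(f"pics/{n}0.png",im[:,:,::-1])
    c=optics.calibration(n); print(n,c)
    for q in ["can_a_center","rack","tray","block_top","block","weight_200","battery_9v","hex_key","can_a"]:
        print(q,[(round(d['p'],2),[round(float(x)) for x in d['point']]) for d in optics.tip_of(q,n)][:4])
E
```

```text
pics
{'time_s': 0.0, 'q': array([ 1.08990488e+00,  2.21209160e-01,  1.52762442e+00,  2.81426182e-06,
        1.39466413e+00, -1.26078950e-01]), 'dq': array([-0.00032563, -0.0007135 ,  0.00057645, -0.00102269, -0.00126771,
        0.00028043]), 'tau': array([-1.56035305e-03, -4.94616187e+01, -3.87366879e+01,  6.96555362e-02,
        5.74484188e-02, -1.66214832e-04]), 'eef_pos': array([0.21683811, 0.58552456, 0.2214407 ]), 'tool_rot': array([-2.85982521e-04,  1.76477290e-01,  9.84304251e-01, -9.08583163e-04]), 'contact_force': array([ 0.23409857, -0.03506937,  0.15803282]), 'torque': array([-0.02510846, -0.01316337, -0.02205764]), 'finger_gap': 0.08691021416321067}
side {'fx': 618.1049921029891, 'fy': 618.1049921029891, 'cx': 320.5512443231679, 'cy': 247.4282222667664, 'R': array([[-0.94542223, -0.32536978,  0.01764395],
       [-0.14903793,  0.38363568, -0.91137883],
       [ 0.28976628, -0.86426742, -0.41119014]]), 't': array([0.50511514, 0.11632086, 1.06899458])}
can_a_center [(0.86, [314, 338])]
rack [(0.79, [311, 347])]
tray [(0.92, [322, 282]), (0.62, [361, 349]), (0.29, [258, 35
[... 191 characters left out ...]
305, 306]), (0.56, [298, 352])]
top {'fx': 532.1139784464502, 'fy': 532.1139784464502, 'cx': 321.4418118701358, 'cy': 244.03383725073255, 'R': array([[ 0.0123042 , -0.99989259, -0.00796287],
       [-0.99019249, -0.01107572, -0.13927013],
       [ 0.13916698,  0.00959838, -0.99022241]]), 't': array([0.09777704, 0.49990811, 0.96768634])}
can_a_center [(0.9, [193, 277])]
rack [(0.66, [237, 270])]
tray [(0.55, [345, 237])]
block_top [(0.59, [455, 213])]
block [(0.73, [230, 259])]
weight_200 [(0.67, [191, 264]), (0.64, [210, 233]), (0.23, [228, 257])]
battery_9v [(0.72, [260, 225]), (0.2, [460, 251])]
hex_key [(0.66, [237, 307])]
can_a [(0.87, [268, 246]), (0.72, [231, 256]), (0.62, [190, 267])]
```

View pics/side0.png

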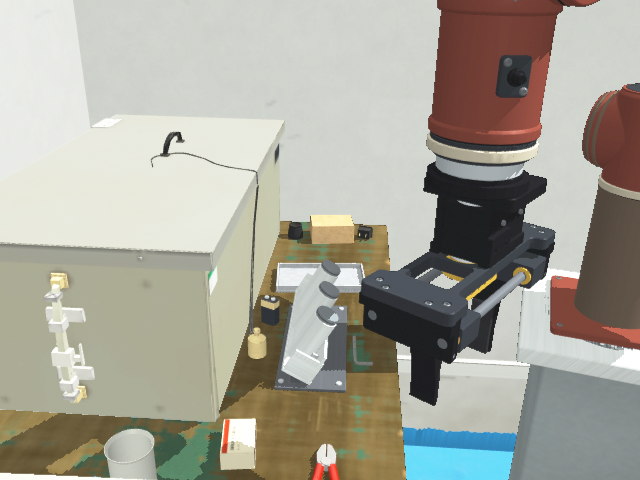

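View pics/top0.png

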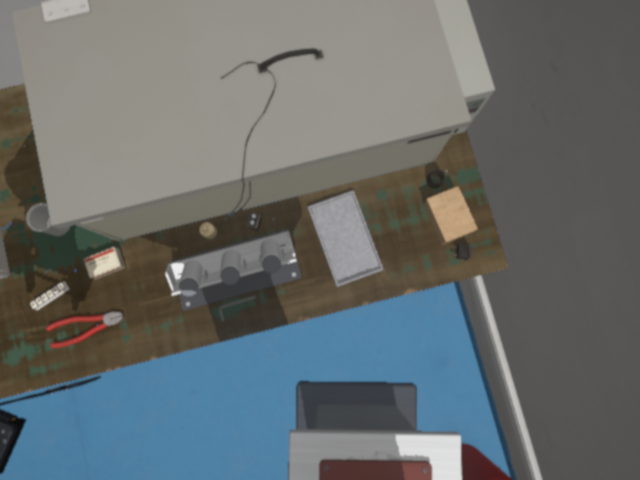

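The side view shows three leaning canisters (caps near 330,270; 326,290; 327,315), with the tray behind them and the block at 331,228. The top view shows the rack around 235,268, rotated, the tray at 345,237 and the block at 452,213. I'll zoom in next.

```bash
python3 - <<'E'
import cv2
t=cv2.imread("pics/top0.png"); s=cv2.imread("pics/side0.png")
cv2.imwrite("pics/t_rack.png",cv2.resize(t[210:330,155:315],None,fx=5,fy=5,interpolation=cv2.INTER_CUBIC))
cv2.imwrite("pics/t_tb.png",cv2.resize(t[165:305,300:490],None,fx=4.2,fy=4.2,interpolation=cv2.INTER_CUBIC))
cv2.imwrite("pics/s_all.png",cv2.resize(s[200:400,230:430],None,fx=3,fy=3,interpolation=cv2.INTER_CUBIC))
E
```

```text
(no output)
```

View pics/t_rack.png

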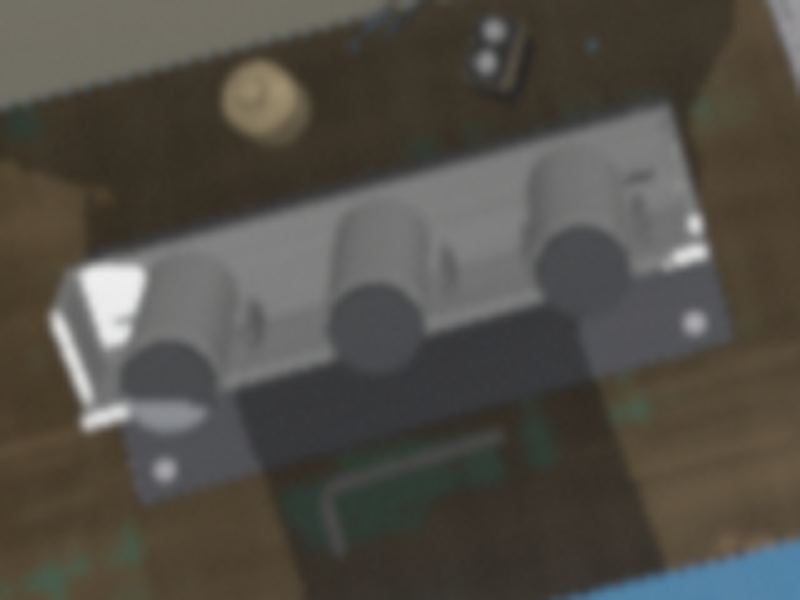

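View pics/t_tb.png

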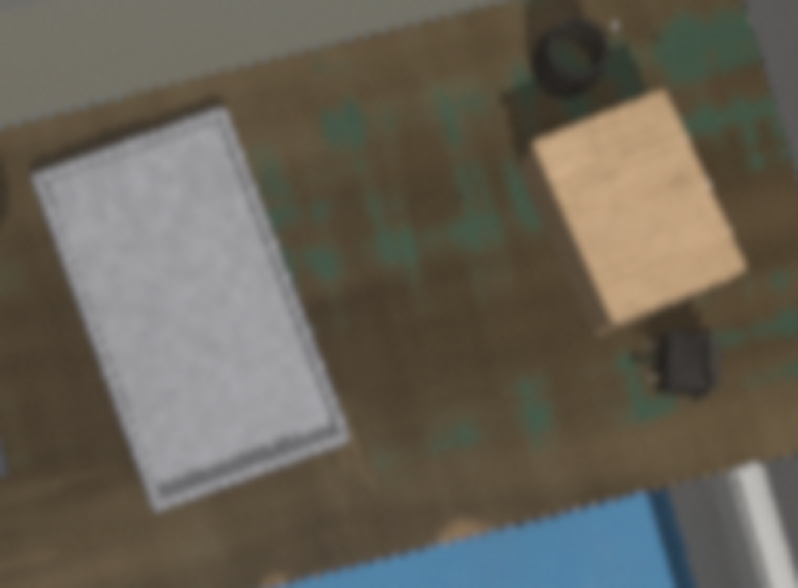

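View pics/s_all.png

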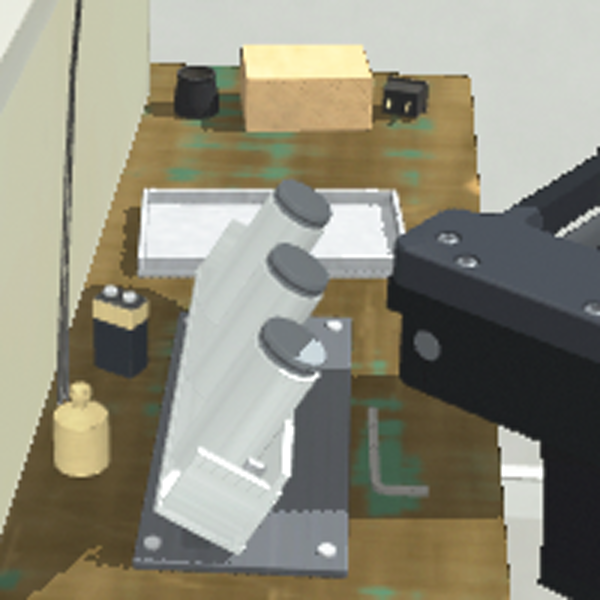

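```bash
cat > h.py <<'E'
import numpy as np
from rig import optics
C={n:optics.calibration(n) for n in("side","top")}
def ray(n,u,v):
    c=C[n];R=np.array(c['R']);t=np.array(c['t'])
    d=R.T@np.array([(u-c['cx'])/c['fx'],(v-c['cy'])/c['fy'],1.]);return -R.T@t,d/np.linalg.norm(d)
def plane(n,u,v,z):
    o,d=ray(n,u,v);return o+d*(z-o[2])/d[2]
def tri(a,b):
    (o1,d1),(o2,d2)=ray("top",*a),ray("side",*b)
    s=np.linalg.lstsq(np.c_[d1,-d2],o2-o1,rcond=None)[0]
    p,q=o1+s[0]*d1,o2+s[1]*d2
    return (p+q)/2,np.linalg.norm(p-q)
def proj(n,X):
    c=C[n];x=np.array(c['R'])@X+c['t'];return c['fx']*x[0]/x[2]+c['cx'],c['fy']*x[1]/x[2]+c['cy']
def crop(U,V,s,u0,v0): return (U+.5)/s-.5+u0,(V+.5)/s-.5+v0
E
python3 - <<'E'
from h import *
np.set_printoptions(precision=4,suppress=True)
print("cams",ray("side",0,0)[0],ray("top",0,0)[0])
T=[(168,385),(376,329),(583,272)];S=[(291,348),(299,270),(303,204)]
for a,b in zip(T,S):
    print("cap",*tri(crop(*a,5,155,210),crop(*b,3,230,200)))
f=lambda U,V,z:plane("top",*crop(U,V,5,155,210),z)
a,b=f(142,500,.003),f(733,340,.003); d=b-a; print("front",a,b,np.linalg.norm(d),np.degrees(np.arctan2(d[0],-d[1])))
g=lambda U,V,z:plane("top",*crop(U,V,4.2,300,165),z)
for nm,P,z in (("tray",[(33,175),(225,105),(348,438),(158,510)],.014),("block",[(533,145),(665,91),(746,270),(612,327)],.042)):
    Q=np.array([g(*p,z) for p in P]);print(nm,Q.mean(0),[round(np.linalg.norm(Q[i]-Q[(i+1)%4]),4) for i in range(4)])
    e=(Q[0]+Q[1]-Q[2]-Q[3]);print("xaxis yaw",np.degrees(np.arctan2(e[1],e[0])))
    print(Q)
# side check
h=lambda U,V,z:plane("side",*crop(U,V,3,230,200),z)
print("block side",np.array([h(*p,.042) for p in[(243,44),(366,47),(373,82),(242,78)]]))
print("tray side",np.array([h(*p,.014) for p in[(144,190),(397,190),(404,262),(139,262)]]))
print("rack base side",np.array([h(*p,.003) for p in[(348,318),(347,570),(134,565)]]))
print("bath line", f(0,107,0),f(380,8,0),g(0,130,0),g(490,10,0), g(750,20,0))
E
```

```text
cams [0.1851 1.0436 0.5367] [0.3591 0.094  1.0286]
cap [0.4119 0.3354 0.0975] 0.00042502242074336663
cap [0.4321 0.2629 0.0982] 0.0008501679144855824
cap [0.4533 0.1909 0.0981] 0.0002833324690611385
front [0.3734 0.3678 0.003 ] [0.4374 0.1422 0.003 ] 0.23451789670859807 15.850604185147308
tray [0.5154 0.0586 0.014 ] [np.float64(0.0951), np.float64(0.1647), np.float64(0.0925), np.float64(0.1652)]
xaxis yaw 20.531779786945233
[[ 0.5756  0.1319  0.014 ]
 [ 0.6097  0.0432  0.014 ]
 [ 0.455  -0.0134  0.014 ]
 [ 0.4213  0.0728  0.014 ]]
block [ 0.5575 -0.1411  0.042 ] [np.float64(0.0651), np.float64(0.0885), np.float64(0.0658), np.float64(0.0891)]
xaxis yaw 22.5224948627897
[[ 0.5858 -0.0942  0.042 ]
 [ 0.6113 -0.1541  0.042 ]
 [ 0.5297 -0.1883  0.042 ]
 [ 0.5033 -0.128   0.042 ]]
block side [[ 0.6118 -0.1561  0.042 ]
 [ 0.5257 -0.1837  0.042 ]
 [ 0.502  -0.1205  0.042 ]
 [ 0.5901 -0.0938  0.042 ]]
tray side [[ 0.6072  0.0448  0.014 ]
 [ 0.4539 -0.0144  0.014 ]
 [ 0.4231  0.0807  0.014 ]
 [ 0.5719  0.1375  0.014 ]]
rack base side [[0.4403 0.139  0.003 ]
 [0.3723 0.3647 0.003 ]
 [0.4663 0.3955 0.003 ]]
bath line [0.5259 0.432  0.    ] [0.5671 0.2839 0.    ] [0.6    0.1483 0.    ] [ 0.6606 -0.0828  0.    ] [ 0.6569 -0.2056  0.    ]
```

```bash
cat >> h.py <<'E'
from scipy.spatial.transform import Rotation as Ro
from rig import status
A=np.array([-.5*np.cos(np.radians(16)),-.5*np.sin(np.radians(16)),np.cos(np.radians(30))])
CAP=[np.array([.4119,.3354,.098]),np.array([.4323,.2630,.098]),np.array([.4531,.1908,.098])]
def Rt(jaw_deg,tilt=0):   # jaw direction angle; tilt deg about jaw axis (tool z tips towards jaw-90deg)
    j=np.radians(jaw_deg);y=np.array([np.cos(j),np.sin(j),0]);z=np.array([0,0,-1.]);x=np.cross(y,z)
    return Ro.from_rotvec(y*np.radians(-tilt))*Ro.from_matrix(np.c_[x,y,z])
def go(p,R,label=""):
    s=status.observe();w,x,y,z=s['tool_rot'];cur=Ro.from_quat([x,y,z,w])
    best=min((( r*cur.inv()) for r in (R,R*Ro.from_rotvec([0,0,np.pi]))),key=lambda r:r.magnitude())
    print(label,"t",round(s['time_s'],2),"turn",best.as_rotvec(degrees=True).round(1),"shift cm",((p-s['eef_pos'])*100).round(2),"F",np.round(s['contact_force'],1),"gap",round(s['finger_gap'],4),"q",np.round(s['q'],2))
E
python3 - <<'E'
from h import *
print(Rt(106,30).as_matrix()[:,2],A)
go(CAP[0]+.07*A,Rt(106,30))
E
```

```text
[ 0.48063085  0.13781868 -0.8660254 ] [-0.48063085 -0.13781868  0.8660254 ]
 t 1.0 turn [ -1.2 -30.5  35.5] shift cm [ 16.11 -26.03  -6.39] F [-0.   0.4 -0.6] gap 0.0869 q [ 1.09  0.22  1.53  0.    1.39 -0.13]
```

```bash
python3 -m creep '[-1.2,-30.5,35.5,16.1,-26,-6.4,0.65,-1.2,-30.5,35.5,16.1,-26,-6.4,0.65,-1.2,-30.5,35.5,16.1,-26,-6.4,0.65,-1.2,-30.5,35.5,16.1,-26,-6.4,0.65,-1.2,-30.5,35.5,16.1,-26,-6.4,0.65]' 30; python3 - <<'E'
from h import *
go(CAP[0]+.07*A,Rt(106,30))
E
```

```text
time_s: 1.62
eef_pos: [0.3773, 0.3245, 0.1574]
tool_rot: [0.258, -0.137, 0.956, 0.035]
contact_force: [1.6, -0.1, -0.1]
finger_gap: 0.0577
 t 1.62 turn [ 0.1  0.2 -0.3] shift cm [0.09 0.12 0.12] F [ 1.6 -0.1 -0.1] gap 0.0577 q [ 0.69 -0.39  2.31 -0.3   0.75 -1.  ]
```

```bash
python3 - <<'E'
from h import *
import cv2
for n in("side","top"):
    im=optics.read_camera(n)[:,:,::-1]
    im=im[180:400,200:460] if n=="side" else im[200:360,130:340]
    cv2.imwrite(f"pics/pre_{n}.png",cv2.resize(im,None,fx=2.7,fy=2.7,interpolation=cv2.INTER_CUBIC))
go(CAP[0]-.044*A,Rt(106,30))
E
```

```text
t 1.73 turn [ 0.3 -0.1  0.3] shift cm [ 5.49  2.21 -9.48] F [-1.4 -0.   0. ] gap 0.0568 q [ 0.68 -0.39  2.32 -0.3   0.76 -0.99]
```

View pics/pre_side.png

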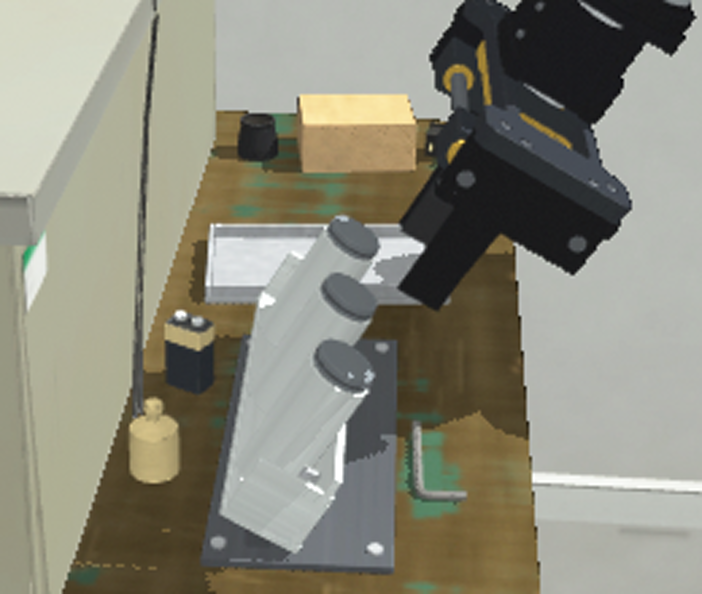

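View pics/pre_top.png

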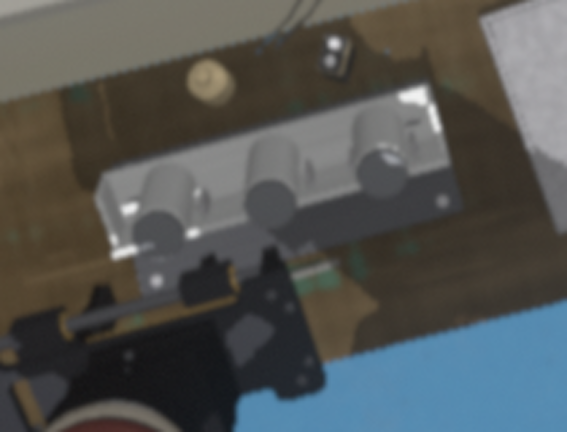

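```bash
python3 - <<'E'
from h import *
s=status.observe();w,x,y,z=s['tool_rot'];M=Ro.from_quat([x,y,z,w]).as_matrix();p=s['eef_pos']
for k in(-1,0,1):
    q=p+M[:,1]*k*.0285
    a=proj("top",q);b=proj("side",q);print(k,[round((a[0]-130)*2.7),round((a[1]-200)*2.7)],[round((b[0]-200)*2.7),round((b[1]-180)*2.7)])
E
```

```text
-1 [202, 272] [418, 239]
0 [157, 285] [418, 265]
1 [111, 297] [417, 291]
```

The finger tips project where they appear, at (111,297) and (202,272) in the top crop, straddling the first canister's axis. I'll descend and grip.

```bash
python3 -m creep '[0.2,0,0.1,1.8,0.7,-3.2,0.65,0.2,0,0.1,3.6,1.4,-6.4,0.65,0.2,0,0.1,5.5,2.2,-9.5,0.65,0.2,0,0.1,5.5,2.2,-9.5,0.65]' 30; python3 - <<'E'
from h import *
go(CAP[0]-.044*A,Rt(106,30))
E
```

```text
time_s: 2.22
eef_pos: [0.4327, 0.3479, 0.0612]
tool_rot: [0.255, -0.135, 0.957, 0.037]
contact_force: [-2.2, -0.7, -0.3]
finger_gap: 0.0569
 t 2.23 turn [-0.  -0.2 -0.1] shift cm [ 0.03 -0.64 -0.13] F [-2.2 -0.7 -0.3] gap 0.0569 q [ 0.64 -0.04  2.24 -0.39  0.48 -0.9 ]
```

```bash
for i in 1 2; do python3 -m creep '[0,0,0,0,0,0,0.65]'; done; python3 - <<'E'
from h import *
go(CAP[0]-.044*A,Rt(106,30))
E
```

```text
time_s: 2.35
eef_pos: [0.4329, 0.3484, 0.0641]
tool_rot: [0.257, -0.135, 0.956, 0.038]
contact_force: [0.7, -0.7, 0.8]
finger_gap: 0.0563
time_s: 2.48
eef_pos: [0.4333, 0.3487, 0.0652]
tool_rot: [0.258, -0.135, 0.956, 0.038]
contact_force: [0.2, 0.4, -0.1]
finger_gap: 0.0563
 t 2.48 turn [-0.2  0.1 -0.1] shift cm [-0.02 -0.73 -0.53] F [ 0.2  0.4 -0.1] gap 0.0563 q [ 0.64 -0.05  2.24 -0.39  0.48 -0.9 ]
```

```bash
python3 -m creep '[0,0,0,0,-0.7,-0.4,0.65,0,0,0,0,-0.7,-0.4,0.65,0,0,0,0,-0.7,-0.4,0.65]'; python3 - <<'E'
from h import *
go(CAP[0]-.044*A,Rt(106,30))
import cv2
im=optics.read_camera("side")[:,:,::-1][180:400,200:460]
cv2.imwrite(f"pics/g1.png",cv2.resize(im,None,fx=2.7,fy=2.7,interpolation=cv2.INTER_CUBIC))
go(CAP[0]-.044*A,Rt(106,30))
E
```

```text
time_s: 2.85
eef_pos: [0.4332, 0.3409, 0.0599]
tool_rot: [0.257, -0.135, 0.956, 0.038]
contact_force: [1.1, -1.1, 1.1]
finger_gap: 0.0566
 t 2.85 turn [-0.2  0.1 -0.1] shift cm [-0.01  0.05  0.  ] F [ 1.1 -1.1  1.1] gap 0.0566 q [ 0.63 -0.05  2.26 -0.38  0.47 -0.92]
 t 2.9 turn [-0.2  0.1 -0.1] shift cm [-0.02  0.04  0.01] F [ 0.2 -0.4  0.4] gap 0.0568 q [ 0.63 -0.05  2.26 -0.38  0.47 -0.92]
```

View pics/g1.png

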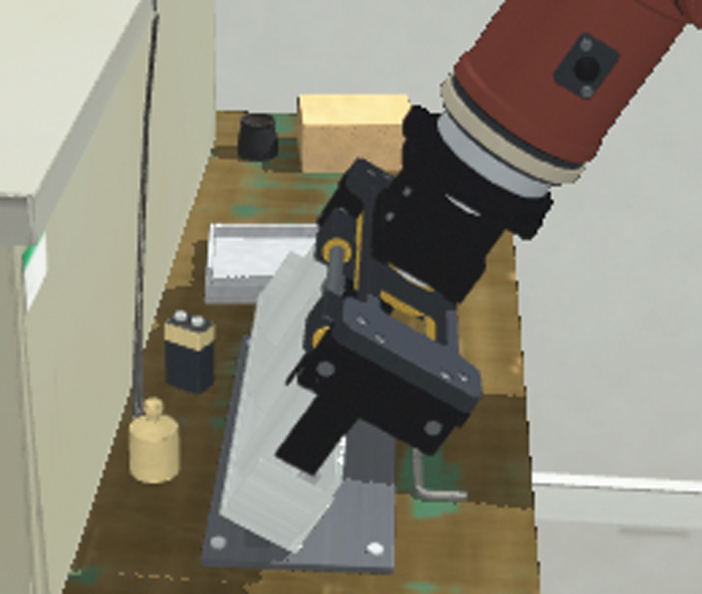

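The finger is alongside canister 1, clear of the rack's side plate, so I'm closing the gripper.

```bash
python3 -m creep '[0,0,0,0,0,0,0,0,0,0,0,0,0,0,0,0,0,0,0,0,0,0,0,0,0,0,0,0]' 30; 
```

```text
time_s: 3.4
eef_pos: [0.4331, 0.3411, 0.0595]
tool_rot: [0.257, -0.135, 0.956, 0.038]
contact_force: [0.9, 0.3, -0.3]
finger_gap: 0.0356
```

```bash
python3 -m creep '[0,0,0,-1.2,-0.35,2.15,0,0,0,0,-2.4,-0.7,4.3,0,0,0,0,-3.6,-1.05,6.5,0,0,0,0,-4.8,-1.4,8.7,0,0,0,0,-4.8,-1.4,8.7,0]'; python3 -m creep '[0,0,0,2,0.5,4,0,0,0,0,4,1,8,0,0,0,0,4,1,8,0,0,0,0,4,1,8,0]'
for i in 1 2 3; do python3 -m creep '[0,0,0,0,0,0,0]'; done;  python3 - <<'E'
from h import *
go(CAP[0]-.044*A,Rt(106,30))
E
```

```text
time_s: 4.03
eef_pos: [0.3856, 0.3279, 0.1484]
tool_rot: [0.258, -0.135, 0.956, 0.039]
contact_force: [1.3, -0.6, -0.6]
finger_gap: 0.0358
time_s: 4.53
eef_pos: [0.4246, 0.3364, 0.2243]
tool_rot: [0.255, -0.135, 0.957, 0.037]
contact_force: [-0.3, 0.1, -2.3]
finger_gap: 0.0359
time_s: 4.65
eef_pos: [0.4239, 0.3363, 0.2237]
tool_rot: [0.255, -0.135, 0.957, 0.037]
contact_force: [0.4, 0.5, -0.6]
finger_gap: 0.0359
time_s: 4.78
eef_pos: [0.4243, 0.3367, 0.2248]
tool_rot: [0.256, -0.135, 0.957, 0.037]
contact_force: [0.4, -0.2, -0.2]
finger_gap: 0.0357
time_s: 4.9
eef_pos: [0.4247, 0.3369, 0.2258]
tool_rot: [0.256, -0.135, 0.956, 0.037]
contact_force: [0.0, -0.3, -1.0]
finger_gap: 0.0361
 t 4.9 turn [-0.1 -0.  -0.1] shift cm [  0.83   0.45 -16.59] F [ 0.  -0.3 -1. ] gap 0.0361 q [ 0.63 -0.35  2.15 -0.23  0.86 -1.11]
```

```bash
python3 -m creep '[0,0,0,-0.8,2.9,0,0,0,0,0,0.8,-2.9,0,0,0,0,0,-0.8,2.9,0,0,0,0,0,0.8,-2.9,0,0,0,0,0,-0.8,2.9,0,0]';python3 -m creep '[0,0,0,1.6,-5.8,0,0,0,0,0,0,0,0,0,0,0,0,1.6,-5.8,0,0,0,0,0,0,0,0,0,0,0,0,0.8,-2.9,0,0]'
python3 -m creep '[0,0,0,0,0,0,0,0,0,0,0,0,0,0]'
for i in 1 2 3 4 5; do python3 -m creep '[0,0,0,0,0,0,0]'|grep -E "eef|force"; done
```

```text
time_s: 5.52
eef_pos: [0.4235, 0.3546, 0.2255]
tool_rot: [0.257, -0.127, 0.957, 0.033]
contact_force: [0.9, 1.2, 0.1]
finger_gap: 0.0359
time_s: 6.15
eef_pos: [0.4228, 0.3412, 0.2252]
tool_rot: [0.256, -0.138, 0.956, 0.039]
contact_force: [0.0, -0.7, -0.3]
finger_gap: 0.0357
time_s: 6.4
eef_pos: [0.4254, 0.337, 0.2269]
tool_rot: [0.257, -0.134, 0.956, 0.038]
contact_force: [0.3, 0.3, -1.2]
finger_gap: 0.0359
eef_pos: [0.4254, 0.3371, 0.2269]
contact_force: [0.7, 0.8, -0.3]
eef_pos: [0.4253, 0.3371, 0.2268]
contact_force: [0.3, -0.7, -1.0]
eef_pos: [0.4252, 0.3371, 0.2267]
contact_force: [-0.1, -1.5, -0.5]
eef_pos: [0.4252, 0.337, 0.2266]
contact_force: [0.4, -0.6, -1.6]
eef_pos: [0.4251, 0.3371, 0.2265]
contact_force: [-0.3, 0.3, -1.7]
```

```bash
python3 -m creep '[0,0,0,-0.8,2.9,0,0,0,0,0,-0.8,2.9,0,0,0,0,0,0.8,-2.9,0,0,0,0,0,0.8,-2.9,0,0]'|grep -E "eef|force";python3 -m creep '[0,0,0,-1.6,5.8,0,0,0,0,0,-1.6,5.8,0,0,0,0,0,0,0,0,0,0,0,0,0,0,0,0]'|grep -E "eef|force"
python3 -m creep '[0,0,0,-1.6,5.8,0,0,0,0,0,-1.6,5.8,0,0,0,0,0,0,0,0,0,0,0,0,0,0,0,0]'|grep -E "eef|force"
for i in 1 2 3 4 ; do python3 -m creep '[0,0,0,0,0,0,0]'|grep -E "eef|force"; done
python3 - <<'E'
from h import *
yaw=np.radians(21);ux=np.array([np.cos(yaw),np.sin(yaw),0]);c=np.array([.5155,.060,0])
for d in(-.045,.02): print(c+ux*d)
P=c+ux*.022+np.array([0,0,.005+.041])
go(P+[0,0,.12],Rt(106,0))
E
```

```text
eef_pos: [0.4339, 0.3047, 0.226]
contact_force: [0.6, 0.4, -0.1]
eef_pos: [0.4337, 0.3051, 0.2259]
contact_force: [0.3, 0.7, -1.7]
eef_pos: [0.4337, 0.3052, 0.226]
contact_force: [0.7, 0.2, -0.3]
eef_pos: [0.4334, 0.3078, 0.2268]
contact_force: [-0.2, 1.0, -0.5]
eef_pos: [0.4329, 0.3087, 0.2268]
contact_force: [-0.3, 0.3, -0.4]
eef_pos: [0.4328, 0.3088, 0.2265]
contact_force: [0.2, 0.2, -0.9]
eef_pos: [0.4328, 0.3086, 0.2265]
contact_force: [0.3, 0.4, -1.1]
[0.47348888 0.04387344 0.        ]
[0.53417161 0.06716736 0.        ]
 t 9.03 turn [-8.5 28.9 -0.1] shift cm [ 10.32 -24.07  -6.05] F [ 0.3  0.4 -1.1] gap 0.0359 q [ 0.56 -0.4   2.18 -0.18  0.86 -1.21]
```

Canister 1 reads about −0.9 N both at rest and after the shake, so it's empty. I'm taking it to the tray.

```bash
python3 -m creep '[-2.8,9.6,0,2.5,-6,0,0,-5.6,19.2,0,5,-12,0,0,-8.5,28.9,-0.1,7.5,-18,-1,0,-8.5,28.9,-0.1,10.3,-24,-3,0,-8.5,28.9,-0.1,10.3,-24,-6,0]'
python3 -m creep '[0,0,0,0,0,0,0,0,0,0,0,0,0,0,0,0,0,0,0,0,0]'
python3 - <<'E'
from h import *
P=np.array([.536,.068,.046])
go(P,Rt(106,0))
import cv2
im=optics.read_camera("side")[:,:,::-1]
cv2.imwrite(f"pics/p1.png",im)
go(P,Rt(106,0))
E
```

```text
time_s: 9.65
eef_pos: [0.5393, 0.0647, 0.1667]
tool_rot: [0.001, -0.137, 0.991, -0.001]
contact_force: [0.3, -0.0, -0.8]
finger_gap: 0.0359
time_s: 10.02
eef_pos: [0.5368, 0.0693, 0.1685]
tool_rot: [0.001, -0.14, 0.99, -0.001]
contact_force: [-0.6, 0.7, -0.9]
finger_gap: 0.0358
 t 10.03 turn [ 0.   0.2 -0.1] shift cm [ -0.08  -0.13 -12.25] F [-0.6  0.7 -0.9] gap 0.0358 q [-0.02  0.06  1.8  -0.    1.27 -1.87]
 t 10.07 turn [ 0.1  0.2 -0.1] shift cm [ -0.08  -0.12 -12.25] F [ 0.4 -0.6 -0.5] gap 0.0355 q [-0.02  0.06  1.8  -0.    1.27 -1.87]
```

View pics/p1.png

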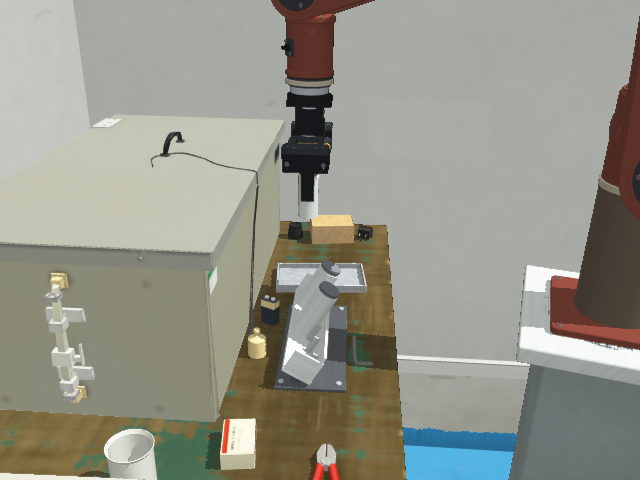

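Canister 1 hangs upright over the tray, clear of the bath. I'm lowering it.

```bash
python3 -m creep '[0,0,0,0,-0.1,-4,0,0,0,0,-0.1,-0.1,-8,0,0,0.2,-0.1,-0.1,-11,0,0,0.2,-0.1,-0.1,-11.4,0,0,0.2,-0.1,-0.1,-11.4,0]'
python3 -m creep '[0,0,0,0,0,0,0,0,0,0,0,0,0,0]'
python3 - <<'E'
from h import *
P=np.array([.536,.068,.046])
go(P,Rt(106,0))
E
```

```text
time_s: 10.32
eef_pos: [0.5363, 0.0685, 0.1671]
tool_rot: [0.0, -0.139, 0.99, -0.001]
contact_force: [-0.9, -0.4, -0.3]
finger_gap: 0.0359
 t 10.32 turn [ 0.1  0.  -0. ] shift cm [ -0.03  -0.05 -12.11] F [-0.9 -0.4 -0.3] gap 0.0359 q [-0.02  0.07  1.81 -0.    1.27 -1.87]validation failed for argument at $...
```

```bash
python3 -m creep '[0,0,0,0,0,-4,0,0,0,0,0,0,-8,0,0,0,0,0,0,-11,0,0,0,0,0,0,-11.4,0,0,0,0,0,0,-11.4,0]'
python3 -m creep '[0,0,0,0,0,0,0,0,0,0,0,0,0,0]'
python3 - <<'E'
from h import *
P=np.array([.536,.068,.046])
go(P,Rt(106,0))
E
```

```text
time_s: 10.95
eef_pos: [0.5367, 0.0681, 0.0533]
tool_rot: [0.0, -0.139, 0.99, -0.001]
contact_force: [0.9, -0.1, -0.2]
finger_gap: 0.0359
time_s: 11.2
eef_pos: [0.5372, 0.0681, 0.054]
tool_rot: [0.001, -0.139, 0.99, -0.001]
contact_force: [0.9, -0.3, -1.6]
finger_gap: 0.0355
 t 11.2 turn [0.1 0.1 0. ] shift cm [-0.12 -0.01 -0.8 ] F [ 0.9 -0.3 -1.6] gap 0.0355 q [-0.02  0.21  1.88 -0.    1.05 -1.87]
```

```bash
python3 -m creep '[0,0,0,-0.1,0,-0.5,0,0,0,0,-0.1,0,-0.5,0]'
for i in 1 2 3 4; do python3 -m creep '[0,0,0,0,0,-0.15,0]' | grep -E "eef|force"; done
```

```text
time_s: 11.45
eef_pos: [0.5346, 0.0681, 0.0471]
tool_rot: [-0.001, -0.139, 0.99, -0.0]
contact_force: [-0.4, -0.0, -0.4]
finger_gap: 0.0356
eef_pos: [0.5351, 0.0681, 0.046]
contact_force: [-0.0, 0.1, -0.9]
eef_pos: [0.5351, 0.0681, 0.0444]
contact_force: [-0.3, 0.1, -1.0]
eef_pos: [0.5352, 0.0681, 0.0429]
contact_force: [-0.4, 0.1, -1.1]
eef_pos: [0.5351, 0.0681, 0.0414]
contact_force: [-0.6, -0.8, -1.1]
```

```bash
python3 - <<'E'
from h import *
import cv2
im=optics.read_camera("side")[:,:,::-1][200:300,250:400]
cv2.imwrite("pics/p1b.png",cv2.resize(im,None,fx=5,fy=5,interpolation=cv2.INTER_CUBIC))
for z in(.0,.005,.01): print(proj("side",np.array([.536,.068,z])))
E
```

```text
(np.float64(307.9528680685628), np.float64(280.58562064744655))
(np.float64(307.9774729913758), np.float64(278.22334408355135))
(np.float64(308.0021650251278), np.float64(275.85270414738))
```

View pics/p1b.png

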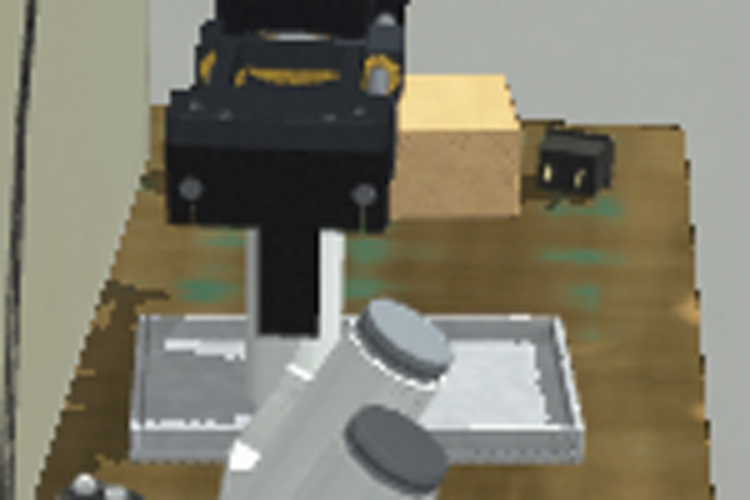

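The foot is hidden behind canister 3, so I'll lower in small steps until it touches.

```bash
for i in 1 2 3 4; do python3 -m creep '[0,0,0,0,0,-0.1,0,0,0,0,0,0,-0.1,0]' | grep -E "eef|force"; done
```

```text
eef_pos: [0.5351, 0.068, 0.0405]
contact_force: [-0.7, 0.5, -1.0]
eef_pos: [0.5353, 0.0681, 0.0401]
contact_force: [-1.2, 0.3, 4.9]
eef_pos: [0.5355, 0.0681, 0.0401]
contact_force: [-4.5, 0.4, 12.6]
eef_pos: [0.5356, 0.0681, 0.04]
contact_force: [-7.0, -0.8, 19.4]
```

```bash
python3 -m creep '[0,0,0,0,0,0.22,0,0,0,0,0,0,0.22,0]' | grep -E "eef|force"; python3 -m creep '[0,0,0,0,0,0,0.5,0,0,0,0,0,0,0.5,0,0,0,0,0,0,0.5]' | grep -E "eef|force|gap"
python3 -m creep '[0,0,0,0,0,3,0.5,0,0,0,0,0,8,0.5,0,0,0,0,0,13,0.5,0,0,0,0,0,16,0.5]'
python3 - <<'E'
from h import *
import cv2
for n in("side","top"):
    im=optics.read_camera(n)[:,:,::-1]
    cv2.imwrite(f"pics/r1_{n}.png",im)
go(CAP[1]+.07*A,Rt(106,30))
E
```

```text
eef_pos: [0.5356, 0.0681, 0.0401]
contact_force: [-0.6, 0.3, 4.4]
eef_pos: [0.5348, 0.068, 0.0394]
contact_force: [0.3, 0.1, -0.4]
finger_gap: 0.0429
time_s: 14.12
eef_pos: [0.5362, 0.0681, 0.2027]
tool_rot: [0.001, -0.139, 0.99, -0.001]
contact_force: [0.8, -0.6, -0.7]
finger_gap: 0.0433
 t 14.22 turn [  8.3 -28.4   0.1] shift cm [-13.91  18.53  -4.56] F [-0.1 -0.5  0.9] gap 0.0435 q [-0.02  0.03  1.77 -0.    1.33 -1.87]
```

View pics/r1_side.png

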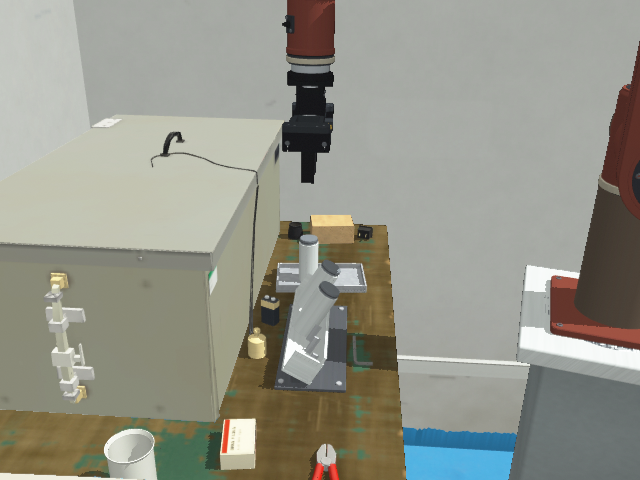

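View pics/r1_top.png

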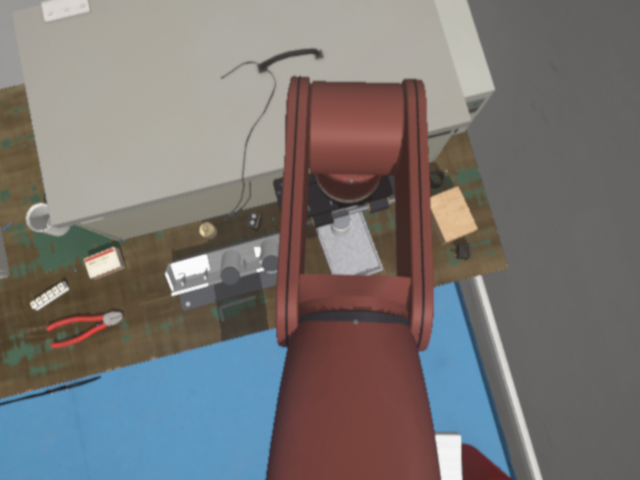

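Canister 1 stands upright in the tray, cap at (309,240) in the side view. Next is the middle canister.

```bash
python3 -m creep '[2.8,-9.5,0,-4.6,4.6,0,0.65,5.5,-19,0,-9.3,9.3,0,0.65,8.3,-28.4,0.1,-13.9,14,0,0.65,8.3,-28.4,0.1,-13.9,18.5,-2,0.65,8.3,-28.4,0.1,-13.9,18.5,-4.6,0.65]'
python3 -m creep '[0,0,0,0,0,0,0.65,0,0,0,0,0,0,0.65,0,0,0,0,0,0,0.65]'
python3 - <<'E'
from h import *
go(CAP[1]+.07*A,Rt(106,30))
go(CAP[1]-.042*A,Rt(106,30))
E
```

```text
time_s: 14.85
eef_pos: [0.3933, 0.2576, 0.155]
tool_rot: [0.255, -0.139, 0.956, 0.039]
contact_force: [1.2, -0.4, -0.3]
finger_gap: 0.0565
time_s: 15.22
eef_pos: [0.3975, 0.2522, 0.1545]
tool_rot: [0.253, -0.134, 0.958, 0.036]
contact_force: [0.5, 0.2, -0.1]
finger_gap: 0.0564
 t 15.22 turn [ 0.  -0.4  0.1] shift cm [0.12 0.11 0.41] F [ 0.5  0.2 -0.1] gap 0.0564 q [ 0.46 -0.52  2.4  -0.13  0.76 -1.31]
 t 15.22 turn [ 0.  -0.4  0.1] shift cm [ 5.5   1.66 -9.29] F [ 0.5  0.2 -0.1] gap 0.0564 q [ 0.46 -0.52  2.4  -0.13  0.76 -1.31]
```

```bash
python3 -m creep '[0,-0.4,0.1,1.8,0.5,-2.8,0.65,0,-0.4,0.1,3.5,1.1,-5.6,0.65,0,-0.4,0.1,4.5,1.3,-7.3,0.65,0,-0.4,0.1,4.5,1.3,-7.3,0.65]' 30
python3 -m creep '[0,0,0,0,0,0,0.65,0,0,0,0,0,0,0.65]'
python3 - <<'E'
from h import *
go(CAP[1]-.038*A,Rt(106,30))
E
```

```text
time_s: 15.72
eef_pos: [0.4415, 0.2646, 0.0793]
tool_rot: [0.254, -0.135, 0.957, 0.035]
contact_force: [0.4, -0.3, -0.0]
finger_gap: 0.0569
time_s: 15.98
eef_pos: [0.4418, 0.2662, 0.0821]
tool_rot: [0.257, -0.136, 0.956, 0.036]
contact_force: [-0.5, 0.0, 0.0]
finger_gap: 0.0571
 t 15.97 turn [-0.   0.  -0.2] shift cm [ 0.88  0.21 -1.7 ] F [-0.5  0.   0. ] gap 0.0571 q [ 0.44 -0.23  2.36 -0.17  0.5  -1.28]
```

```bash
python3 -m creep '[0,0,0,0.9,0.2,-1.7,0.65,0,0,0,0.9,0.2,-1.7,0.65,0,0,0,0.9,0.2,-1.7,0.65]' 30
python3 - <<'E'
from h import *
go(CAP[1]-.038*A,Rt(106,30))
import cv2
im=optics.read_camera("top")[:,:,::-1][200:320,150:310]
cv2.imwrite("pics/g2t.png",cv2.resize(im,None,fx=4,fy=4,interpolation=cv2.INTER_CUBIC))
im=optics.read_camera("side")[:,:,::-1][200:400,230:430]
cv2.imwrite("pics/g2s.png",cv2.resize(im,None,fx=3,fy=3,interpolation=cv2.INTER_CUBIC))
E
```

```text
time_s: 16.35
eef_pos: [0.4501, 0.2682, 0.0644]
tool_rot: [0.256, -0.136, 0.956, 0.036]
contact_force: [-0.6, -0.6, 0.1]
finger_gap: 0.0568
 t 16.35 turn [ 0.  -0.  -0.2] shift cm [0.05 0.01 0.07] F [-0.6 -0.6  0.1] gap 0.0568 q [ 0.44 -0.16  2.34 -0.18  0.45 -1.28]
```

View pics/g2s.png

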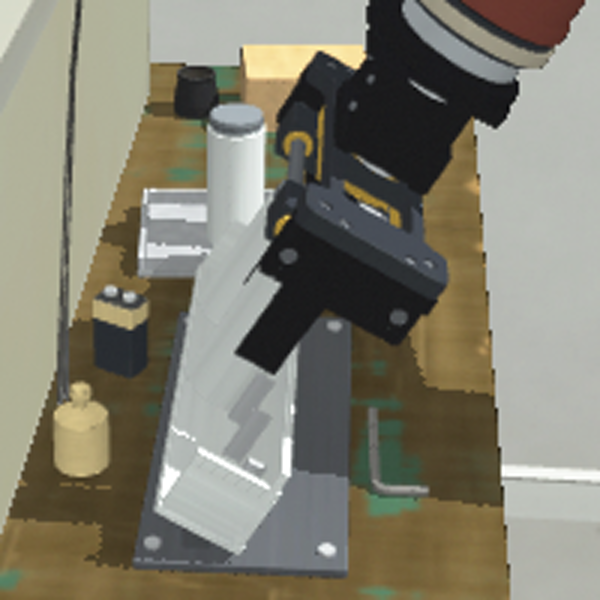

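The fingers straddle the middle canister, and canister 1 is still upright in the tray. I'm gripping, drawing it out and lifting.

```bash
python3 -m creep '[0,0,0,0,0,0,0,0,0,0,0,0,0,0,0,0,0,0,0,0,0,0,0,0,0,0,0,0]' 30|grep gap
python3 -m creep '[0,0,0,-1.2,-0.35,2.15,0,0,0,0,-2.4,-0.7,4.3,0,0,0,0,-3.6,-1.05,6.5,0,0,0,0,-4.8,-1.4,8.7,0,0,0,0,-4.8,-1.4,8.7,0]'; python3 -m creep '[0,0,0,2,0.5,4,0,0,0,0,4,1,8,0,0,0,0,4,1,8,0,0,0,0,4,1,8,0,0,0,0,4,1,8,0]'
for i in 1 2 3 4; do python3 -m creep '[0,0,0,0,0,0,0]'|grep -E "eef|force"; done
```

```text
finger_gap: 0.036
time_s: 17.58
eef_pos: [0.4024, 0.2544, 0.152]
tool_rot: [0.257, -0.136, 0.956, 0.037]
contact_force: [0.6, 0.4, -3.1]
finger_gap: 0.0356
time_s: 18.2
eef_pos: [0.4404, 0.2634, 0.2273]
tool_rot: [0.253, -0.136, 0.957, 0.036]
contact_force: [-0.3, 0.5, -2.8]
finger_gap: 0.0355
eef_pos: [0.4411, 0.2637, 0.2288]
contact_force: [0.2, -0.2, -3.0]
eef_pos: [0.4417, 0.264, 0.23]
contact_force: [0.5, 0.1, -2.6]
eef_pos: [0.442, 0.2641, 0.2306]
contact_force: [0.9, -0.3, -3.7]
eef_pos: [0.4421, 0.2641, 0.2308]
contact_force: [-0.4, 0.4, -2.6]
```

It weighs about 3 N, so this is the heavy one. I'll shake it.

```bash
python3 -m creep '[0,0,0,-0.8,2.9,0,0,0,0,0,-0.8,2.9,0,0,0,0,0,0.8,-2.9,0,0,0,0,0,0.8,-2.9,0,0]' 40|grep -E "eef|force";python3 -m creep '[0,0,0,-1.6,5.8,0,0,0,0,0,-1.6,5.8,0,0,0,0,0,0,0,0,0,0,0,0,0,0,0,0]'|grep -E "eef|force"
python3 -m creep '[0,0,0,-1.6,5.8,0,0,0,0,0,-1.6,5.8,0,0,0,0,0,0,0,0,0,0,0,0,0,0,0,0]'|grep -E "eef|force"
python3 -m creep '[0,0,0,-1.6,5.8,0,0,0,0,0,-1.6,5.8,0,0,0,0,0,0,0,0,0,0,0,0,0,0,0,0]'|grep -E "eef|force"
for i in 1 2 3 4 5; do python3 -m creep '[0,0,0,0,0,0,0]'|grep -E "eef|force"; done
python3 - <<'E'
from h import *
P=np.array([.5570,-.1410,.042+.041])
go(P+[0,0,.08],Rt(106,0))
E
```

```text
eef_pos: [0.4515, 0.2312, 0.2308]
contact_force: [-0.0, 0.4, -2.7]
eef_pos: [0.4513, 0.2315, 0.2306]
contact_force: [0.3, 0.4, -3.5]
eef_pos: [0.4512, 0.2315, 0.2306]
contact_force: [-0.6, -0.4, -2.3]
eef_pos: [0.4512, 0.2315, 0.2305]
contact_force: [0.7, 0.1, -2.3]
eef_pos: [0.4503, 0.2344, 0.2307]
contact_force: [-0.4, 1.1, -2.7]
eef_pos: [0.4498, 0.2356, 0.2307]
contact_force: [0.2, -0.2, -2.5]
eef_pos: [0.4497, 0.2359, 0.2307]
contact_force: [0.5, 0.4, -3.3]
eef_pos: [0.4498, 0.2357, 0.2306]
contact_force: [-0.7, 0.3, -3.2]
eef_pos: [0.4499, 0.2355, 0.2307]
contact_force: [0.5, 0.2, -3.4]
 t 21.32 turn [-8.3 28.7 -0.2] shift cm [ 10.71 -37.65  -6.77] F [ 0.5  0.2 -3.4] gap 0.0358 q [ 0.35 -0.5   2.24 -0.04  0.88 -1.49]
```

```bash
python3 -m creep '[-2,7,0,1.5,-5.5,0.5,0,-4,14,0,3,-11,0.5,0,-6,21,-0.1,4.5,-16.5,0.5,0,-8.3,28.7,-0.2,6,-22,0.5,0,-8.3,28.7,-0.2,7.5,-27,0.5,0]'
python3 -m creep '[0,0,0,1,-3.5,0,0,0,0,0,2,-7,0,0,0,0,0,3.2,-10.6,0,0,0,0,0,3.2,-10.6,-3,0,0,0,0,3.2,-10.6,-7,0]'
python3 -m creep '[0,0,0,0,0,0,0,0,0,0,0,0,0,0,0,0,0,0,0,0,0]'
python3 - <<'E'
from h import *
P=np.array([.5570,-.1410,.042+.041])
go(P,Rt(106,0))
E
```

```text
time_s: 21.95
eef_pos: [0.5272, -0.0369, 0.2349]
tool_rot: [-0.0, -0.139, 0.99, -0.0]
contact_force: [0.2, 0.9, -2.8]
finger_gap: 0.0358
time_s: 22.58
eef_pos: [0.5588, -0.1422, 0.1662]
tool_rot: [0.002, -0.139, 0.99, -0.001]
contact_force: [1.2, 0.1, -2.5]
finger_gap: 0.0358
time_s: 22.95
eef_pos: [0.5587, -0.1414, 0.1682]
tool_rot: [0.002, -0.139, 0.99, -0.001]
contact_force: [-0.3, -0.5, -2.0]
finger_gap: 0.0357
 t 22.95 turn [ 0.1  0.3 -0. ] shift cm [-0.17  0.04 -8.52] F [-0.3 -0.5 -2. ] gap 0.0357 q [-0.38  0.15  1.72 -0.    1.27 -2.24]
```

```bash
python3 -m creep '[0,0.3,0,-0.2,0,-3.5,0,0,0.3,0,-0.2,0,-6,0,0,0.3,0,-0.2,0,-7.5,0,0,0.3,0,-0.2,0,-7.5,0,0,0.3,0,-0.2,0,-7.5,0]'|grep -E "eef|force"
for i in 1 2 3 4 ; do python3 -m creep '[0,0,0,0,0,-0.2,0,0,0,0,0,0,-0.2,0]'|grep -E "eef|force"; done
python3 - <<'E'
from h import *
import cv2
im=optics.read_camera("side")[:,:,::-1][140:290,250:450]
cv2.imwrite("pics/p2.png",cv2.resize(im,None,fx=4,fy=4,interpolation=cv2.INTER_CUBIC))
go(np.array([.5570,-.1410,.083]),Rt(106,0))
E
```

```text
eef_pos: [0.5562, -0.1414, 0.0923]
contact_force: [0.4, -0.2, -2.9]
eef_pos: [0.5555, -0.1411, 0.0893]
contact_force: [-0.7, 0.3, -2.9]
eef_pos: [0.555, -0.1409, 0.0866]
contact_force: [0.3, 0.1, -2.8]
eef_pos: [0.5549, -0.1409, 0.0845]
contact_force: [0.7, 0.8, -3.7]
eef_pos: [0.5555, -0.1409, 0.084]
contact_force: [-3.0, 2.1, 5.3]
 t 24.62 turn [ 0.  -0.2 -0. ] shift cm [ 0.15 -0.01 -0.1 ] F [-2.3  1.3  5.1] gap 0.0356 q [-0.38  0.24  1.78 -0.    1.13 -2.23]
```

View pics/p2.png

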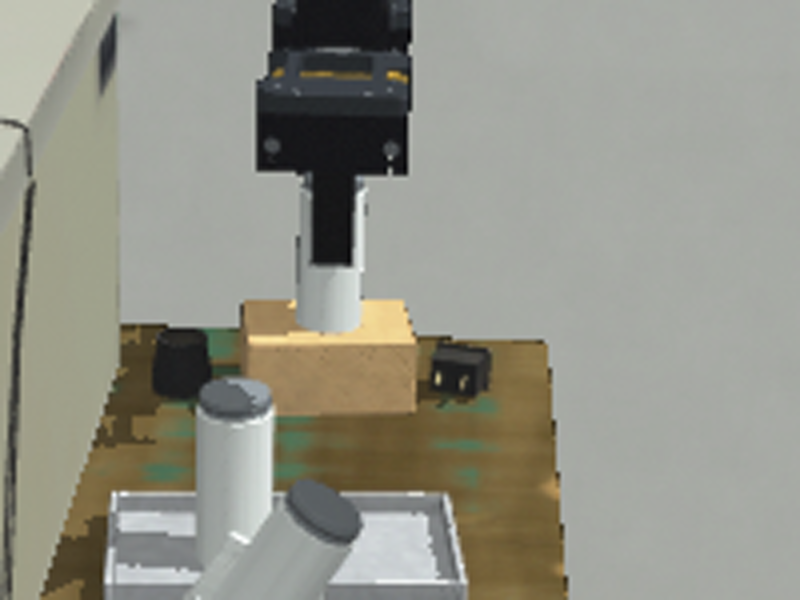

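The canister is touching down at the middle of the block top (foot at 330,320 in the crop). I'm releasing it.

```bash
python3 -m creep '[0,0,0,0,0,0.1,0,0,0,0,0,0,0.1,0]' | grep -E "eef|force"; python3 -m creep '[0,0,0,0,0,0,0.5,0,0,0,0,0,0,0.5,0,0,0,0,0,0,0.5]' | grep -E "eef|force|gap"
python3 -m creep '[0,0,0,0,0,3,0.5,0,0,0,0,0,8,0.5,0,0,0,0,0,13,0.5,0,0,0,0,0,14,0.5]'
python3 - <<'E'
from h import *
import cv2
im=optics.read_camera("side")[:,:,::-1]
cv2.imwrite(f"pics/r2_side.png",im)
go(CAP[2]+.07*A,Rt(106,30))
E
```

```text
eef_pos: [0.5554, -0.141, 0.0841]
contact_force: [-0.3, 1.2, 1.9]
eef_pos: [0.5552, -0.141, 0.0837]
contact_force: [-0.2, -0.3, -0.2]
finger_gap: 0.0427
time_s: 25.75
eef_pos: [0.5574, -0.1419, 0.2286]
tool_rot: [0.001, -0.139, 0.99, -0.002]
contact_force: [0.7, -0.8, -0.9]
finger_gap: 0.0436
 t 25.8 turn [  8.4 -28.7   0. ] shift cm [-13.75  32.28  -6.91] F [ 0.2 -0.2  0.7] gap 0.0434 q [-0.39  0.1   1.66 -0.    1.39 -2.23]
```

View pics/r2_side.png

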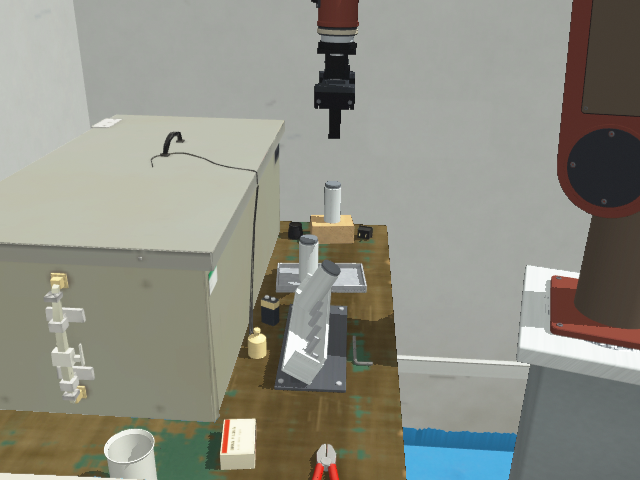

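The heavy canister stands on the block (334,200). Now for canister 3.

```bash
python3 -m creep '[1.5,-5,0,-3,5,0,0.65,3,-10,0,-6,10.5,0,0.65,5,-18,0,-9,16,0,0.65,7,-26,0,-12,21.5,0,0.65,8.4,-28.7,0,-13.7,27,0,0.65]'
python3 -m creep '[0,0,0,0,5.3,-2,0.65,0,0,0,0,5.3,-6.6,0.65,0,0,0,0,5.3,-6.6,0.65,0,0,0,0,5.3,-6.6,0.65,0,0,0,0,5.3,-6.6,0.65]'
python3 - <<'E'
from h import *
go(CAP[2]+.07*A,Rt(106,30))
go(CAP[2]-.038*A,Rt(106,30))
E
```

```text
time_s: 26.42
eef_pos: [0.4157, 0.1295, 0.2207]
tool_rot: [0.254, -0.133, 0.957, 0.038]
contact_force: [0.6, 0.4, -0.2]
finger_gap: 0.0563
time_s: 27.05
eef_pos: [0.4198, 0.1811, 0.1597]
tool_rot: [0.255, -0.133, 0.957, 0.037]
contact_force: [-0.9, -0.4, -0.2]
finger_gap: 0.0567
 t 27.05 turn [-0.1 -0.2  0.1] shift cm [-0.03  0.01 -0.11] F [-0.9 -0.4 -0.2] gap 0.0567 q [ 0.2  -0.62  2.45  0.05  0.8  -1.67]
 t 27.05 turn [-0.1 -0.2  0.1] shift cm [ 5.16  1.5  -9.46] F [-0.9 -0.4 -0.2] gap 0.0567 q [ 0.2  -0.62  2.45  0.05  0.8  -1.67]
```

```bash
python3 -m creep '[0,0,0,1.7,0.5,-3,0.65,0,0,0,3.4,1,-6,0.65,0,0,0,4.2,1.2,-7.6,0.65,0,0,0,4.2,1.2,-7.6,0.65]' 30 |grep eef
python3 -m creep '[0,0,0,0,0,0,0.65,0,0,0,0,0,0,0.65]'
python3 - <<'E'
from h import *
go(CAP[2]-.038*A,Rt(106,30))
E
```

```text
eef_pos: [0.4607, 0.1929, 0.0813]
time_s: 27.8
eef_pos: [0.4611, 0.194, 0.0834]
tool_rot: [0.255, -0.134, 0.957, 0.037]
contact_force: [0.0, -0.1, -0.6]
finger_gap: 0.0566
 t 27.8 turn [-0.1 -0.2 -0. ] shift cm [ 1.03  0.2  -1.83] F [ 0.  -0.1 -0.6] gap 0.0566 q [ 0.22 -0.3   2.41  0.07  0.52 -1.68]
```

```bash
python3 -m creep '[0,0,0,1,0.2,-1.8,0.65,0,0,0,1,0.2,-1.8,0.65,0,0,0,1,0.2,-1.8,0.65]' 30 |grep eef
python3 - <<'E'
from h import *
go(CAP[2]-.038*A,Rt(106,30))
E
python3 -m creep '[0,0,0,0,0,0,0,0,0,0,0,0,0,0,0,0,0,0,0,0,0,0,0,0,0,0,0,0]' 30|grep gap
```

```text
eef_pos: [0.4701, 0.1961, 0.0644]
 t 28.18 turn [-0.1 -0.3 -0.1] shift cm [ 0.12 -0.01  0.07] F [ 0.3 -0.8  0.3] gap 0.0566 q [ 0.22 -0.23  2.39  0.08  0.46 -1.69]
finger_gap: 0.0363
```

```bash
python3 -m creep '[0,0,0,-1.2,-0.35,2.15,0,0,0,0,-2.4,-0.7,4.3,0,0,0,0,-3.6,-1.05,6.5,0,0,0,0,-4.8,-1.4,8.7,0,0,0,0,-4.8,-1.4,8.7,0]'; python3 -m creep '[0,0,0,2,0.5,4,0,0,0,0,4,1,8,0,0,0,0,4,1,8,0,0,0,0,4,1,8,0,0,0,0,4,1,8,0]'
for i in 1 2 3 4; do python3 -m creep '[0,0,0,0,0,0,0]'|grep -E "eef|force"; done
```

```text
time_s: 29.3
eef_pos: [0.423, 0.1823, 0.1527]
tool_rot: [0.255, -0.135, 0.957, 0.038]
contact_force: [0.6, 0.8, -1.3]
finger_gap: 0.0356
time_s: 29.92
eef_pos: [0.4608, 0.1918, 0.2279]
tool_rot: [0.251, -0.135, 0.958, 0.037]
contact_force: [-1.0, -0.9, -0.8]
finger_gap: 0.0355
eef_pos: [0.4613, 0.1919, 0.2291]
contact_force: [-0.0, -0.4, -1.0]
eef_pos: [0.4618, 0.192, 0.2301]
contact_force: [-0.5, 0.1, -1.0]
eef_pos: [0.4621, 0.192, 0.2307]
contact_force: [-0.7, -0.3, -0.0]
eef_pos: [0.4621, 0.1921, 0.2308]
contact_force: [0.7, 0.3, -0.3]
```

Canister 3 is light. I'll shake it as well.

```bash
python3 -m creep '[0,0,0,-0.8,2.9,0,0,0,0,0,-0.8,2.9,0,0,0,0,0,0.8,-2.9,0,0,0,0,0,0.8,-2.9,0,0]' |grep -E "eef|force";python3 -m creep '[0,0,0,-1.6,5.8,0,0,0,0,0,-1.6,5.8,0,0,0,0,0,0,0,0,0,0,0,0,0,0,0,0]'|grep -E "eef|force"
python3 -m creep '[0,0,0,-1.6,5.8,0,0,0,0,0,-1.6,5.8,0,0,0,0,0,0,0,0,0,0,0,0,0,0,0,0]'|grep -E "eef|force"
python3 -m creep '[0,0,0,-1.6,5.8,0,0,0,0,0,-1.6,5.8,0,0,0,0,0,0,0,0,0,0,0,0,0,0,0,0]'|grep -E "eef|force"
for i in 1 2 3 4 5; do python3 -m creep '[0,0,0,0,0,0,0]'|grep -E "eef|force"; done
python3 - <<'E'
from h import *
P=np.array([.4735,.0438,.041+.005])
go(P+[0,0,.08],Rt(106,0))
E
```

```text
eef_pos: [0.4716, 0.1586, 0.231]
contact_force: [-0.4, 0.5, -0.4]
eef_pos: [0.4714, 0.1591, 0.2309]
contact_force: [0.7, 0.4, -0.3]
eef_pos: [0.4713, 0.1591, 0.2308]
contact_force: [-1.4, 0.5, -0.5]
eef_pos: [0.4713, 0.1591, 0.2308]
contact_force: [-0.3, -1.2, -0.6]
eef_pos: [0.4702, 0.1623, 0.2306]
contact_force: [0.3, 1.1, -1.5]
eef_pos: [0.4698, 0.1637, 0.2305]
contact_force: [0.2, 0.2, -0.9]
eef_pos: [0.4697, 0.1641, 0.2306]
contact_force: [0.4, -0.6, -0.4]
eef_pos: [0.4698, 0.1639, 0.2307]
contact_force: [-0.1, -0.4, 0.0]
eef_pos: [0.47, 0.1635, 0.2307]
contact_force: [0.5, 0.2, -1.0]
 t 33.05 turn [-8.4 28.5 -0.1] shift cm [  0.35 -11.97 -10.47] F [ 0.5  0.2 -1. ] gap 0.0357 q [ 0.12 -0.55  2.27  0.11  0.91 -1.78]
```

```bash
python3 -m creep '[-2.8,9.5,0,0.1,-4,0,0,-5.6,19,0,0.2,-8,0,0,-8.4,28.5,-0.1,0.3,-12,0,0,-8.4,28.5,-0.1,0.3,-12,-5,0,-8.4,28.5,-0.1,0.3,-12,-10,0]'|grep eef
python3 -m creep '[0,0,0,0,0,0,0,0,0,0,0,0,0,0,0,0,0,0,0,0,0]'
python3 - <<'E'
from h import *
P=np.array([.4735,.0438,.041+.005])
go(P,Rt(106,0))
import cv2
im=optics.read_camera("side")[:,:,::-1][140:290,250:450]
cv2.imwrite("pics/p3.png",cv2.resize(im,None,fx=4,fy=4,interpolation=cv2.INTER_CUBIC))
E
```

```text
eef_pos: [0.4745, 0.0426, 0.1298]
time_s: 34.05
eef_pos: [0.4752, 0.0431, 0.1336]
tool_rot: [0.002, -0.139, 0.99, -0.001]
contact_force: [0.7, 0.4, -0.3]
finger_gap: 0.0354
 t 34.05 turn [0.1 0.3 0.1] shift cm [-0.17  0.07 -8.76] F [ 0.7  0.4 -0.3] gap 0.0354 q [-0.07 -0.06  1.99 -0.    1.2  -1.92]
```

View pics/p3.png

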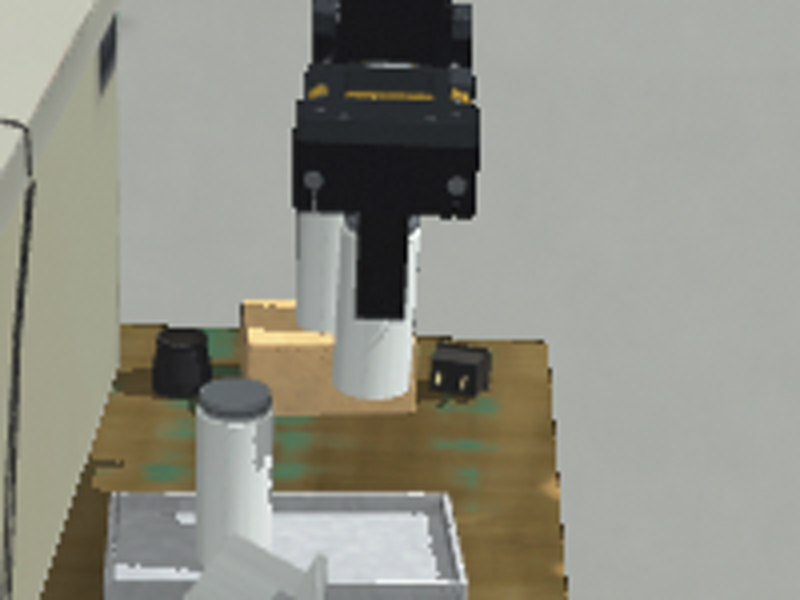

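Canister 3 is over the near half of the tray, clear of canister 1. I'm lowering it.

```bash
python3 -m creep '[0,0.3,0,-0.2,0.1,-3.5,0,0,0.3,0,-0.2,0.1,-6,0,0,0.3,0,-0.2,0.1,-7.7,0,0,0.3,0,-0.2,0.1,-7.7,0,0,0.3,0,-0.2,0.1,-7.7,0]'|grep -E "eef|force"
for i in 1 2 3 4 ; do python3 -m creep '[0,0,0,0,0,-0.15,0,0,0,0,0,0,-0.15,0]'|grep -E "eef|force"; done
```

```text
eef_pos: [0.4722, 0.044, 0.055]
contact_force: [-0.0, 0.6, -1.0]
eef_pos: [0.4716, 0.044, 0.0528]
contact_force: [-0.5, 0.5, -0.8]
eef_pos: [0.471, 0.0441, 0.0507]
contact_force: [0.6, 0.8, -1.0]
eef_pos: [0.471, 0.0441, 0.049]
contact_force: [1.0, 0.3, -1.2]
eef_pos: [0.471, 0.0441, 0.0476]
contact_force: [0.4, 0.5, -1.0]
```

```bash

for i in 1 2 ; do python3 -m creep '[0,0,0,0,0,-0.1,0,0,0,0,0,0,-0.1,0]'|grep -E "eef|force"; done
```

```text
eef_pos: [0.4712, 0.0441, 0.0468]
contact_force: [0.2, 0.4, -0.9]
eef_pos: [0.4716, 0.0441, 0.0465]
contact_force: [-1.4, -0.1, 5.8]
```

```bash
python3 -m creep '[0,0,0,0,0,0.05,0,0,0,0,0,0,0.05,0]' | grep -E "eef|force"; python3 -m creep '[0,0,0,0,0,0,0.5,0,0,0,0,0,0,0.5,0,0,0,0,0,0,0.5]' | grep -E "eef|force|gap"
python3 -m creep '[0,0,0,0,0,3,0.5,0,0,0,0,0,8,0.5,0,0,0,0,0,13,0.5,0,0,0,0,0,16,0.5]'
python3 -m creep '[0,0,0,-6,0,0,0.5,0,0,0,-10,0,0,0.5,0,0,0,-10,0,0,0.5]'
python3 - <<'E'
from h import *
import cv2
for n in("side","top"):
    im=optics.read_camera(n)[:,:,::-1]
    cv2.imwrite(f"pics/r3_{n}.png",im)
print(status.observe()['time_s'])
E
```

```text
eef_pos: [0.4715, 0.0441, 0.0466]
contact_force: [-0.5, 0.1, 4.1]
eef_pos: [0.4709, 0.0441, 0.046]
contact_force: [-0.1, 0.2, 0.1]
finger_gap: 0.0429
time_s: 37.35
eef_pos: [0.4721, 0.044, 0.2091]
tool_rot: [-0.001, -0.139, 0.99, -0.0]
contact_force: [0.2, -1.2, -0.2]
finger_gap: 0.0435
time_s: 37.72
eef_pos: [0.3695, 0.0442, 0.206]
tool_rot: [-0.003, -0.139, 0.99, -0.0]
contact_force: [-0.1, -0.2, 0.9]
finger_gap: 0.0435
37.825
```

View pics/r3_side.png

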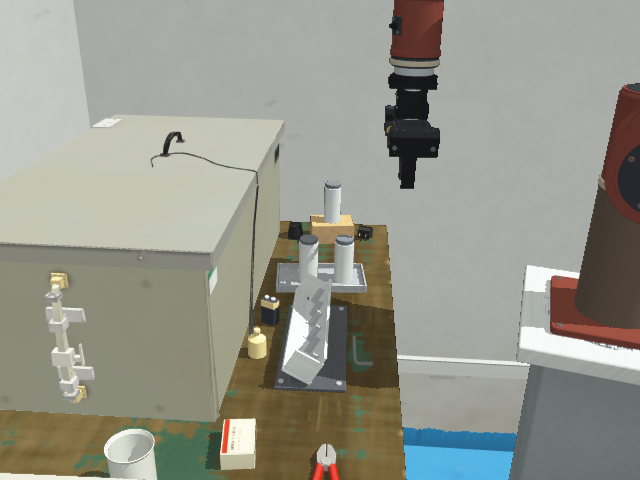

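View pics/r3_top.png

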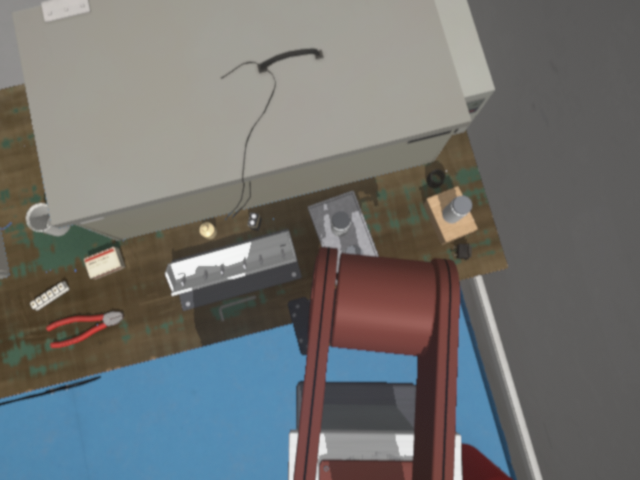

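All three canisters stand upright: two in the tray (309,250 and 344,250) and one on the block (333,200). The weight, battery and hex key look unmoved, so I'm handing in.

```bash
python3 -m creep '[0,0,0,0,0,0,0.5,0,0,0,0,0,0,0.5]' | grep -E "time|force"; python3 -c "
from rig import finish_job
print(finish_job())"
```

```text
time_s: 38.08
contact_force: [-0.4, 0.5, 0.4]
the job is handed in; nothing more can be done
None
```

I drew out, lifted, shook and put away each canister in turn, then handed the job in at 38 s of the 72 s allowed. The middle one holds the slug and stands on the block. The two empty ones stand in the tray.

- **Weights felt:** the wrist force was about −0.9 N for the first canister (largest y), −3 N for the middle one, and −0.7 N for the third. Single readings were noisy by 0.5 to 1 N, and only the weight was clear; I could not pick out a rattle.
- **Last pictures:** the side view shows all three canisters upright, and the weight, battery, hex key, loupe and switch look unmoved. The top view was partly blocked by the arm, so the third canister was checked from the side only. The gripper was clear and reading no force at hand-in.
- **Off plan:** the first canister was gripped about 6 mm lower than planned, which put the grasp at about 54 mm, still inside the allowed band. It was pressed onto the tray floor with about 19 N before I backed off and released it. One command was refused because I typed a short row, and nothing moved because of it.

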